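# Level the sprung brew stand on the glass shelf and hold it seated

### The job

Set the blue spirit level lengthwise on the middle of the brew stand's steel plate and let go, then turn the orange wing knob of its foot so that the plate is level when pressed fully down on the foot (a spring lifts it otherwise). Finish holding: with the fingers keep pressing the spirit level firmly (about 10 N) straight down so that the plate is fully down, bubble between its lines, and still be pressing when your program ends. Do not push the mugs, canister or glass server about.

Things in the scene. Friction and masses are not known exactly. Their poses are not given: they have to be found in the camera images.
- level: Blue spirit level, a bar 140 long, 24 wide, 32 mm tall, 0.215 kg. Origin: centre of its underside; x along its length, z up. Starts upright on the glass shelf (top at z = 0.08 m), left of the stand. A green vial (52 mm long) with two black lines 18 mm apart lies in the middle of its top; press on the bare top beside the vial or in the middle. Grasp from above across its width.
- bubble (a joint): Bubble of the level, given as rad of tilt: 0 = centred, positive = the level's +x end is high. The pale bubble (12 mm long) goes to the high end, 0.4 mm per 0.001 rad, seen from above; between the lines = within 0.0075 rad (3 mm) of 0; stops at 0.045 either way; settles in about 1 s.
- stand: Brew stand fixed on the shelf: dark steel base, 100 mm (x) by 300 mm (y). Origin on the shelf under the middle of the plate; at yaw 0 its y points to the robot's left. The plate's hinge runs along the stand's x at y = +105 mm; the foot with the orange knob stands at y = -145 mm.
- plate: Steel top plate, 90 mm (x) by 200 mm (y), 6 mm thick, tipping about its hinge; origin on the hinge line, 34 mm above the shelf; axes as the stand's when level. A spring lifts its knob side 0.020 rad (8 mm of bubble) off the foot; the bubble shows the true setting only while the plate is pressed down on its stop.
- cradle: Dark frame right under the plate, tipped by the foot, carrying the spring and the stop; origin on the hinge line like the plate's. Its z axis and the plate's z axis agree (within 0.005 rad) when the plate is pressed fully down; unpressed they differ by 0.020 rad.
- plate_mid (a point): Middle of the plate's upper face, about 40 mm above the shelf (some mm less or more as it tips); axes as the plate's. With the level lying on it, a push of about 4 N here or nearer the knob (7 N near the level's hinge end) seats the plate on its hard stop.
- foot: Orange wing knob: upright wing 48 mm long (its x), 14 mm thick, 6 to 36 mm above the origin, which lies on the vertical turning axis 46 mm above the shelf, on a 34 mm wide post. Drag 0.12 N m; it stays where it is left, also under pressing up to 20 N. The wing's angle does not tell the setting.
- foot_grip (a point): On the knob's axis, 26 mm above its origin: put the TCP here to grip. Clockwise seen from above lifts the knob side of the plate, 0.025 rad of tilt (10 mm of bubble) per rad of turn. At the start the foot is too low: it needs 0.43 to 1.52 rad clockwise.
- mugs: Nested pair of enamel mugs (white, blue on top), 84 mm wide plus handles, 145 mm tall, at the back of the shelf. Origin at the underside. Leave alone.
- canister: Closed aluminium canister, 94 mm wide, 130 mm tall, at the back of the shelf. Origin at the underside. Leave alone.
- server: Glass server with black handle, 100 mm wide, 110 mm tall, at the right end of the shelf. Origin at the underside. Leave alone.
- dripper: Fixed steel dripper holder with a white cone, 190 mm tall, at the back right of the shelf; origin under its post. Keep clear.
- tray: Fixed wooden spoon tray, 110 by 200 mm, 28 mm tall, at the back left of the shelf; origin under its centre.
Mind the look-alikes: they are no part of the job. Of the things shaped like the level, the blue one is meant.

How it is judged:
On the way, in this order (a step that is already met when the one before it is completed fails the run):
1. the level lies lengthwise on the middle of the plate, let go (x of level in the frame of plate_mid between -0.03 and 0.03 m and y of level in the frame of plate_mid between -0.035 and 0.035 m and z of level in the frame of plate_mid between -0.004 and 0.005 m and angle between the z axis of level and the z axis of plate, either way round below 0.03 rad and angle between the x axis of level and the y axis of plate, either way round below 0.2 rad and contact force between the fingers and level below 0.1 N), for 0.2 s.
2. the level is pressed down on the plate by the fingers with the bubble between the lines (x of level in the frame of plate_mid between -0.03 and 0.03 m and y of level in the frame of plate_mid between -0.035 and 0.035 m and z of level in the frame of plate_mid between -0.004 and 0.005 m and angle between the z axis of level and the z axis of plate, either way round below 0.03 rad and angle between the x axis of level and the y axis of plate, either way round below 0.2 rad and angle between the z axis of plate and the z axis of cradle, either way round below 0.005 rad and contact force between level and plate above 5 N and contact force between the fingers and level above 2 N and contact force between each of the arm, the fingers and plate below 0.5 N and value of joint bubble between -0.0075 and 0.0075 rad and angle between plate's own z axis and vertical below 0.02 rad), for 0.3 s.
At the end, for the whole second after the job is handed in: Level flat, lengthwise (0.2 rad) on the plate, middle within 30 mm across and 35 mm along of the plate's; fingers press it with over 5 N, not touching the plate, which is fully down (0.005 rad); bubble within 3 mm of centre; mugs, canister, server within 20 mm of their starts (all of step 2 and distance of each of mugs, canister, server from where it was at the start of the episode below 0.02 m); the arm keeps its last pose, push and grip.
It fails at once if mugs, canister or server knocked away (distance of any of mugs, canister, server from where it was at the start of the episode above 0.05 m).
It also fails if it takes over 72 s, if anything falls off the work surface, if the arm or the gripper's body presses on something with over 40 N, if the wrist force passes 120 N, or if a joint passes its speed limit or range.

### The arm

A 6-joint arm with a two-finger parallel gripper is mounted at the origin on the work surface. World frame = base frame: x ahead of the robot, y to its left, z up, the work surface at z = 0. Lengths are in m, angles in rad, forces in N, time in s.
With the tool pointing down it reaches from about 0.375 to 0.975 m from the base axis. Payload 3.8 kg.
Tool frame: the origin (TCP) lies between the finger pads, 19 mm behind the fingertips; this is the grasp point; z points along the fingers, y is the line along which they close (so a half turn about z gives the same grasp; the last joint's range is limited). The gripper opens to 85 mm and grips with 20 to 120 N. Pads are 22 mm wide; open, the fingers measure 114 mm over their backs; the gripper's body (76 mm by 85 mm) begins 54 mm behind the grasp point. The pads swing forward as they close: fully open they stand 13 mm farther back than shut.
Start: joints at [-1.279, 0.264, 1.604, -0, 1.274, -0.037], TCP at [0.218, -0.639, 0.25] pointing down, gripper open.
Joint ranges: [-2.63, 2.63], [-0.94, 2.18], [0.31, 2.57], [-1.31, 4.45], [0, 2.66], [-2.55, 2.55]. Speed limits (rad/s): [2.57, 2.57, 3.14, 3.14, 3.14, 3.14].

### API

Orientations are given as a rotation vector (axis times angle).
In Python, from workcell import bot, cams gives the robot as it stands.
- The arm moves only by the tool play_rows, never from a script. Its argument "rows" is a list of rows, each a list of 2 entries, a list of its own where there are three numbers: the shift along the tool's x, y, z scaled (see below), then the turn, a rotation vector about the tool's x, y, z scaled (see below). A call has 1 to 20 rows; each row is the pose to reach, as a shift and turn from the pose commanded when the call began, along the tool's axes at that moment; what a row does not reach only later rows make up. The controller multiplies each number of a shift by 250 mm and each number of a turn by 45 degrees. A row lasts 1/12 s, in which the tool goes at most 41.7 mm and 7.16 degrees, less where a joint would pass 70% of its speed; a pose out of reach is approached as far as the arm can. A call with a number of a shift or a turn outside -1 to 1 is refused whole. A call with a gripper value outside its range is refused whole. "claw" is the opening, from -1 (shut) to 1 (fully open), set as the call begins (left out, the last holds). The fingers move at their own pace and stop on an object; "newtons" is the grip in N (left out, the last holds). Time passes only in rows, so rows that repeat a pose let the fingers close. It gives the time, the measured TCP pose, the force, the opening and the grip force at its end, in the units of the state.
- bot.read_state(): the state, without advancing time (a new reading comes with each control period).
- cams.read_camera(name): name is "side" or "top" or "wrist"; returns a dict with "image" (420x560x3 uint8, red, green, blue), "K" (3x3 intrinsics, pixels), "T" (4x4, takes a point from camera to world coordinates); the wrist camera has in their place "mount" (4x4, takes a point from camera to tool coordinates, whose origin is the TCP and whose axes are the flange's). Camera axes: x right, y down, z forward; pixel columns grow to the right and rows downward; lengths in m; the calibration is good to about 2 mm. The wrist camera is an equidistant fisheye: a pixel r from the principal point sees the ray r / f radians off the axis. A picture is of the moment at which its call begins: read the wrist's pose just before it. There is no depth.
- bot.finish_job(): hands the job in; it is judged then, once.
The state is a dict: "time": time; "q": joint angles; "joint_vel": joint speeds; "joint_torque": joint torques, N m; "tool_pos": TCP position; "tcp_rot": TCP orientation; "wrist_force": force on the tool from outside, world axes, zero at the start; "torque": the same for the moment, N m; "width": opening from 0.0 (shut) to 1.0 (fully open); "grip_force": force on a finger pad.
Only numpy, scipy, OpenCV 4.12 (cv2) and the standard library are available. Lean on these libraries where they do the work, as an engineer would, in place of code of your own. Each camera call takes 0.05 s, during which the arm holds its last target. There are 200 camera calls.

## Working session

There is one attempt and no reset: what is moved stays moved. The work goes in short steps, Python scripts to look and compute and a tool call to move; the robot and the scene stay as the last step left them, time stands still between calls to the robot, and variables do not carry over. Pictures are saved under pics/ and viewed, at most 10 in all, crops included, and the job is handed in when it is done.

Besides the shell and the picture viewer there is one more tool, called after "Call:" by a JSON object that holds its "op" and its "data". play_rows: Moves the arm, as the interface text tells. Its arguments: {"type":"object","properties":{"rows":{"type":"array","items":{"type":"array"}},"claw":{"type":"number"},"newtons":{"type":"number"}},"required":["rows"]}

```bash
mkdir -p pics; ls
python3 - <<'E'
from workcell import bot,cams
import cv2,numpy as np
s=bot.read_state();print({k:np.round(v,3) for k,v in s.items()})
for n in("top","side"):
    c=cams.read_camera(n);cv2.imwrite(f"pics/{n}0.png",c["image"][...,::-1]);print(n,c["K"].round(1).tolist(),c["T"].round(3).tolist())
E
```

```text
pics
{'time': np.float64(0.0), 'q': array([-1.279,  0.265,  1.605,  0.   ,  1.274, -0.037]), 'joint_vel': array([ 0.   , -0.001, -0.001, -0.   ,  0.   , -0.001]), 'joint_torque': array([ 0.0000e+00, -5.1511e+01, -3.6732e+01, -0.0000e+00,  1.3000e-02,
       -0.0000e+00]), 'tool_pos': array([ 0.218, -0.638,  0.249]), 'tcp_rot': array([-3.097, -0.514,  0.   ]), 'wrist_force': array([ 0.269, -0.695,  0.045]), 'torque': array([ 0.018, -0.011,  0.032]), 'grip_force': np.float64(0.0), 'width': np.float64(1.005)}
top [[419.0, 0.0, 285.9], [0.0, 419.0, 206.5], [0.0, 0.0, 1.0]] [[0.023, -0.983, 0.183, 0.292], [-1.0, -0.026, -0.012, -0.003], [0.017, -0.183, -0.983, 1.068], [0.0, 0.0, 0.0, 1.0]]
side [[498.1, 0.0, 284.5], [0.0, 498.1, 200.4], [0.0, 0.0, 1.0]] [[-0.959, -0.13, 0.253, 0.137], [-0.284, 0.474, -0.833, 1.273], [-0.012, -0.871, -0.491, 0.709], [0.0, 0.0, 0.0, 1.0]]
```

View pics/top0.png

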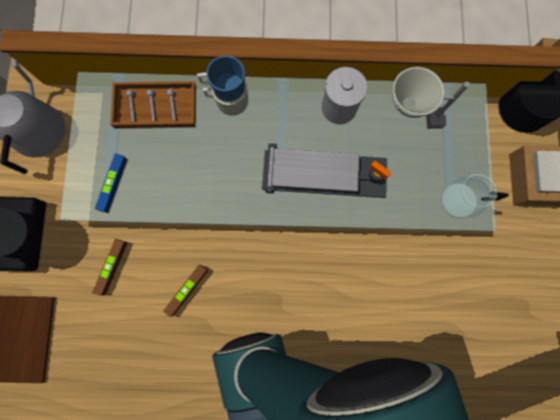

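View pics/side0.png

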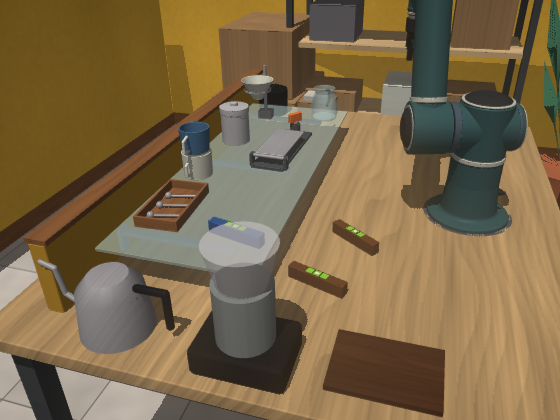

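The top view shows the blue level at about (111,183) on the shelf. The look-alikes are wooden levels at (110,267) and (186,290) on the table. The plate is at about (315,170) and the orange knob at (380,170). I choose the blue bar on the shelf, then measure it and check it in a crop.

```bash
cat > h.py <<'E'
from workcell import bot,cams
import cv2,numpy as np
from scipy.spatial.transform import Rotation as R
def ray(c,uv,z):
    d=c["T"][:3,:3]@np.linalg.inv(c["K"])@np.array([uv[0],uv[1],1.]);o=c["T"][:3,3]
    return o+d*(z-o[2])/d[2]
def blob(m,box=None):
    m=m.astype(np.uint8)
    if box: k=np.zeros_like(m);k[box[1]:box[3],box[0]:box[2]]=1;m=m*k
    n,l,st,ce=cv2.connectedComponentsWithStats(m)
    i=1+np.argmax(st[1:,4]);return l==i,st[i],ce[i]
def hsv(im): return cv2.cvtColor(im,cv2.COLOR_RGB2HSV).astype(int)
def rect_world(c,mask,z):
    cn=max(cv2.findContours(mask.astype(np.uint8),0,1)[0],key=len).reshape(-1,2)
    p=np.array([ray(c,q,z)[:2] for q in cn],np.float32)
    return cv2.minAreaRect(p*1000)
def cmd(dw,ref_rot=None):
    """world shift -> tool-scaled shift using state orientation"""
    r=R.from_rotvec(bot.read_state()["tcp_rot"]).as_matrix()
    return (r.T@np.array(dw)/0.25).round(4)
E
python3 - <<'E'
from h import *
c=cams.read_camera("top");im=c["image"];H=hsv(im)
h,s,v=H[...,0],H[...,1],H[...,2]
# blue level incl. vial
m=(h>95)&(h<125)&(s>120)
b,st,ce=blob(m,(85,140,140,225));print("level blue",st,ce,rect_world(c,b,.112))
g=(h>35)&(h<75)&(s>120)&(v>120);b,st,ce=blob(g,(85,140,140,225));print("vial",st,ce,ray(c,ce,.112),rect_world(c,b,.112))
o=(h>3)&(h<18)&(s>190)&(v>130);b,st,ce=blob(o,(355,145,405,200));print("knob",st,ce,ray(c,ce,.155),rect_world(c,b,.16))
p=(s<40)&(v>110);b,st,ce=blob(p,(255,140,375,200));print("plate",st,ce,rect_world(c,b,.12))
a=cv2.resize(im[135:235,80:140],None,fx=5,fy=5);k=cv2.resize(im[135:205,250:410],None,fx=5,fy=5,interpolation=cv2.INTER_CUBIC)
out=np.zeros((500,800,3),np.uint8);out[:350,:]=k;cv2.imwrite("pics/k.png",out[:350][...,::-1]);cv2.imwrite("pics/a.png",a[...,::-1])
E
```

```text
level blue [ 96 154  30  58 554] [111.31949458 183.34115523] ((517.033447265625, 393.9033203125), (30.685504913330078, 137.13427734375), 76.10745239257812)
vial [102 171  14  22 126] [108.52380952 181.46825397] [0.51877534 0.39954065 0.112     ] ((519.35791015625, 399.5912780761719), (16.09327507019043, 50.7978515625), 76.24970245361328)
knob [372 161  18  16 119] [380.41176471 168.27731092] [ 0.55571249 -0.22609841  0.155     ] ((553.9712524414062, -225.1687774658203), (45.06172561645508, 14.146800994873047), 52.82640075683594)
plate [ 255  140  120   60 5643] [310.87967393 166.74251285] ((559.4100952148438, -81.35104370117188), (143.2610626220703, 282.8326416015625), 1.6522215604782104)
```

View pics/k.png

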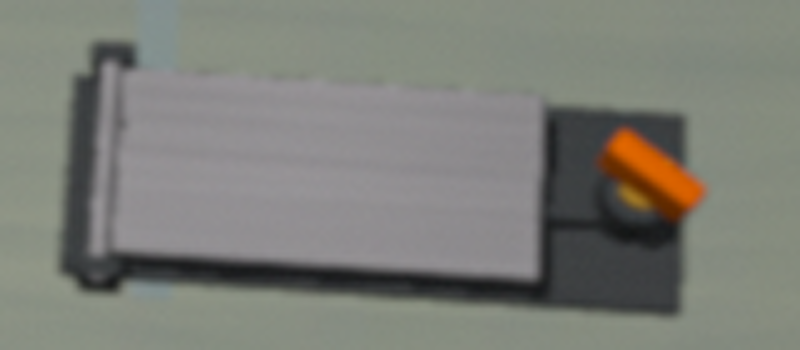

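View pics/a.png

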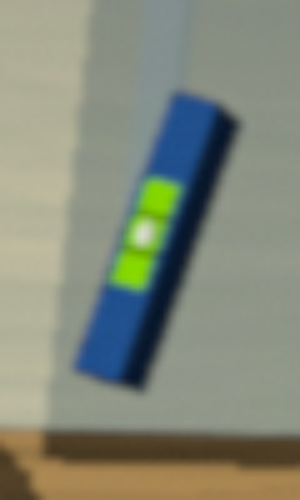

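The crops show the blue bar with a green vial, centred at about (108.5,181.5) in the top image, and the plate with the hinge at left and knob at right. Next come the plate corners and a cross-check with the side camera.

Run:
```python
from h import *
c=cams.read_camera("top")
P=[ray(c,(250+(x+.5)/5-.5,135+(y+.5)/5-.5),.12) for x,y in((118,68),(545,97),(540,280),(110,252))]
P=np.array(P);print((P*1000).round(0)[:,:2].tolist());e=(P[0]+P[3])/2-(P[1]+P[2])/2
print("edges",[np.linalg.norm(P[i]-P[(i+1)%4]).round(4) for i in range(4)],"centre",P.mean(0).round(4),"y-axis angle",np.degrees(np.arctan2(e[1],e[0])).round(1))
w=cams.read_camera("wrist");print(w["K"].round(1).tolist(),w["mount"].round(3).tolist())
# side cross-check: vial & knob projected
s=cams.read_camera("side");H=hsv(s["image"]);h,sa,v=H[...,0],H[...,1],H[...,2]
def proj(p): q=np.linalg.inv(s["T"])@np.r_[p,1];q=s["K"]@q[:3];return (q[:2]/q[2]).round(1)
g=(h>35)&(h<75)&(sa>100)&(v>100);b,st,ce=blob(g,(205,210,265,250));print("vial side",ce,proj([.519,.3996,.112]))
o=(h>3)&(h<18)&(sa>190)&(v>110);b,st,ce=blob(o,(280,105,310,128));print("knob side",ce,proj([.555,-.226,.147]))
```

```text
[[608.0, 18.0], [599.0, -184.0], [511.0, -180.0], [519.0, 20.0]]
edges [np.float64(0.2022), np.float64(0.0888), np.float64(0.2002), np.float64(0.0893)] centre [ 0.5591 -0.0815  0.12  ] y-axis angle 87.6
[[325.2, 0.0, 275.5], [0.0, 325.2, 206.2], [0.0, 0.0, 1.0]] [[-0.001, -0.945, -0.328, 0.086], [1.0, -0.001, 0.0, -0.001], [-0.001, -0.328, 0.945, -0.124], [0.0, 0.0, 0.0, 1.0]]
vial side [229. 222.] [235.3 225.6]
knob side [294.88235294 113.11764706] [294.5 116.4]
```

```bash
cat >> h.py <<'E'
def Rd(yaw): # tool down, tool x at yaw (deg)
    a=np.radians(yaw);return np.array([[np.cos(a),np.sin(a),0],[np.sin(a),-np.cos(a),0],[0,0,-1]])
def plan(way,p=None,M=None):
    s=bot.read_state()
    if p is None: p=s["tool_pos"];M=R.from_rotvec(s["tcp_rot"]).as_matrix()
    for q,yaw in way:
        q=np.array(q);N=Rd(yaw);d=M.T@(q-p);t=R.from_matrix(M.T@N).as_rotvec()
        print("shift",(d/.25).round(3).tolist(),"turn",(t/np.pi*4).round(3).tolist(),"rows>=",np.ceil(max(np.linalg.norm(d)/.0417,np.degrees(np.linalg.norm(t))/7.16)))
        p,M=q,N
def st():
    s=bot.read_state();M=R.from_rotvec(s["tcp_rot"]).as_matrix()
    print("t",s["time"].round(2),"p",s["tool_pos"].round(4),"yaw",np.degrees(np.arctan2(M[1,0],M[0,0])).round(1),"zt",M[:,2].round(3),"F",np.round(s["wrist_force"],1),"w",np.round(s["width"],3),"g",np.round(s["grip_force"],1))
E
python3 -c "
from h import *
plan([((.42,-.45,.3),60),((.5,-.22,.3),100),((.5,0,.3),135),((.5,.2,.28),160),((.5185,.399,.22),166)])"
```

```text
shift [1.009, -0.453, -0.202] turn [-0.001, -0.0, -0.915] rows>= 7.0
shift [0.957, -0.183, 0.0] turn [0.0, 0.0, -0.889] rows>= 6.0
shift [0.867, 0.153, 0.0] turn [0.0, 0.0, -0.778] rows>= 6.0
shift [0.566, 0.566, 0.08] turn [0.0, 0.0, -0.556] rows>= 5.0
shift [0.203, 0.773, 0.24] turn [0.0, 0.0, -0.133] rows>= 6.0
```

Call:
{"op": "play_rows", "data": {"rows": [[[0.99,-0.453,-0.2],[0,0,-0.915]],[[0.99,-0.453,-0.2],[0,0,-0.915]],[[0.99,-0.453,-0.2],[0,0,-0.915]],[[0.99,-0.453,-0.2],[0,0,-0.915]],[[0.99,-0.453,-0.2],[0,0,-0.915]],[[0.99,-0.453,-0.2],[0,0,-0.915]],[[0.99,-0.453,-0.2],[0,0,-0.915]],[[0.99,-0.453,-0.2],[0,0,-0.915]]], "claw": 1, "newtons": 40}}

```text
time: 0.97
tool_pos: [0.4198, -0.4484, 0.3018]
tcp_rot: [2.715, 1.577, 0.005]
wrist_force: [0.3, 0.1, -0.1]
width: 0.998
grip_force: 0.0
```

Call:
{"op": "play_rows", "data": {"rows": [[[0.957,-0.183,0],[0,0,-0.889]],[[0.957,-0.183,0],[0,0,-0.889]],[[0.957,-0.183,0],[0,0,-0.889]],[[0.957,-0.183,0],[0,0,-0.889]],[[0.957,-0.183,0],[0,0,-0.889]],[[0.957,-0.183,0],[0,0,-0.889]],[[0.957,-0.183,0],[0,0,-0.889]],[[0.957,-0.183,0],[0,0,-0.889]]]}}

```text
time: 1.63
tool_pos: [0.4959, -0.2204, 0.3]
tcp_rot: [2.016, 2.409, -0.001]
wrist_force: [0.4, -0.1, 0.3]
width: 0.999
grip_force: 0.0
```

Call:
{"op": "play_rows", "data": {"rows": [[[0.867,0.153,0],[0,0,-0.778]],[[0.867,0.153,0],[0,0,-0.778]],[[0.867,0.153,0],[0,0,-0.778]],[[0.867,0.153,0],[0,0,-0.778]],[[0.867,0.153,0],[0,0,-0.778]],[[0.867,0.153,0],[0,0,-0.778]],[[0.867,0.153,0],[0,0,-0.778]]]}}

```text
time: 2.22
tool_pos: [0.4955, -0.0003, 0.3]
tcp_rot: [1.2, 2.903, 0.0]
wrist_force: [-0.1, -0.6, 0.3]
width: 1.003
grip_force: 0.0
```

Call:
{"op": "play_rows", "data": {"rows": [[[0.566,0.566,0.08],[0,0,-0.556]],[[0.566,0.566,0.08],[0,0,-0.556]],[[0.566,0.566,0.08],[0,0,-0.556]],[[0.566,0.566,0.08],[0,0,-0.556]],[[0.566,0.566,0.08],[0,0,-0.556]],[[0.566,0.566,0.08],[0,0,-0.556]],[[0.566,0.566,0.08],[0,0,-0.556]]]}}

```text
time: 2.8
tool_pos: [0.4961, 0.1978, 0.2793]
tcp_rot: [-0.544, -3.094, 0.003]
wrist_force: [0.2, -0.5, -0.5]
width: 0.998
grip_force: 0.0
```

Call:
{"op": "play_rows", "data": {"rows": [[[0.203,0.773,0.24],[0,0,-0.133]],[[0.203,0.773,0.24],[0,0,-0.133]],[[0.203,0.773,0.24],[0,0,-0.133]],[[0.203,0.773,0.24],[0,0,-0.133]],[[0.203,0.773,0.24],[0,0,-0.133]],[[0.203,0.773,0.24],[0,0,-0.133]],[[0.203,0.773,0.24],[0,0,-0.133]],[[0.203,0.773,0.24],[0,0,-0.133]],[[0.203,0.773,0.24],[0,0,-0.133]]]}}

```text
time: 3.55
tool_pos: [0.515, 0.3951, 0.2207]
tcp_rot: [0.386, 3.117, -0.0]
wrist_force: [-0.0, 0.4, 0.2]
width: 1.0
grip_force: 0.0
```

```bash
cat >> h.py <<'E'
def wrist():
    s=bot.read_state();w=cams.read_camera("wrist");T=np.eye(4)
    T[:3,:3]=R.from_rotvec(s["tcp_rot"]).as_matrix();T[:3,3]=s["tool_pos"];w["W"]=T@w["mount"];return w
def wray(w,uv,z):
    K=w["K"];a=np.array([uv[0]-K[0,2],uv[1]-K[1,2]]);r=np.linalg.norm(a);th=r/K[0,0]
    d=w["W"][:3,:3]@np.r_[a/r*np.sin(th),np.cos(th)];o=w["W"][:3,3];return o+d*(z-o[2])/d[2]
def wrect(w,mask,z):
    cn=max(cv2.findContours(mask.astype(np.uint8),0,1)[0],key=len).reshape(-1,2)
    return cv2.minAreaRect(np.array([wray(w,q,z)[:2]*1000 for q in cn],np.float32))
E
python3 - <<'E'
from h import *
st();w=wrist();im=w["image"];cv2.imwrite("pics/w1.png",im[...,::-1])
H=hsv(im);h,s,v=H[...,0],H[...,1],H[...,2]
g=(h>35)&(h<75)&(s>120)&(v>100);b,S,ce=blob(g);print("vial",S,ce,wrect(w,b,.112))
m=(h>100)&(h<125)&(s>120);b,S,ce=blob(m);print("blue",S,ce,wrect(w,b,.112))
E
```

```text
Traceback (most recent call last):
  File "h.py", line 32, in st
    print("t",s["time"].round(2),"p",s["tool_pos"].round(4),"yaw",np.degrees(np.arctan2(M[1,0],M[0,0])).round(1),"zt",M[:,2].round(3),"F",np.round(s["wrist_force"],1),"w",np.round(s["width"],3),"g",np.round(s["grip_force"],1))
              ^^^^^^^^^^^^^^^
AttributeError: 'float' object has no attribute 'round'
```

```bash
sed -i 's/s\["time"\].round(2)/round(s["time"],2)/;s/s\["tool_pos"\].round(4)/np.round(s["tool_pos"],4)/;s/p=s\["tool_pos"\]/p=np.array(s["tool_pos"])/' h.py
python3 - <<'E'
from h import *
st();w=wrist();im=w["image"];cv2.imwrite("pics/w1.png",im[...,::-1])
H=hsv(im);h,s,v=H[...,0],H[...,1],H[...,2]
g=(h>35)&(h<75)&(s>120)&(v>100);b,S,ce=blob(g);print("vial",S,ce,wrect(w,b,.112))
m=(h>100)&(h<125)&(s>120);b,S,ce=blob(m);print("blue",S,ce,wrect(w,b,.112))
E
```

```text
t 3.55 p [0.515  0.3951 0.2207] yaw 165.9 zt [ 0.001 -0.    -1.   ] F [-0.   0.4  0.2] w 1.0 g 0.0
vial [ 272  182   22   63 1096] [282.4270073  212.21441606] ((519.9046630859375, 400.23895263671875), (15.852559089660645, 50.8262825012207), 75.72390747070312)
blue [ 267  120   32  169 3522] [282.10902896 196.71521863] ((518.0820922851562, 400.5917663574219), (22.68381118774414, 138.68861389160156), 75.9328384399414)
```

View pics/w1.png

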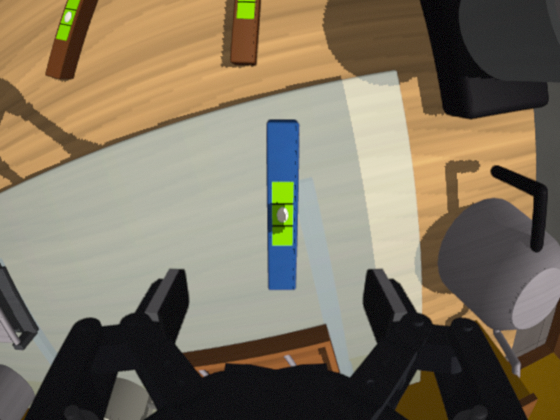

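The wrist view shows the blue level at (282,205), upright and aligned between the fingers. Its measured size is 139×23 mm, and it agrees with the top view to about 1 mm. I go down to it.

```bash
python3 -c "
from h import *
plan([((.519,.4003,.107),165.9)])
plan([((.519,.4003,.22),165.9),((.54,.2,.24),125),((.5594,-.0715,.24),87.6)],np.array((.519,.4003,.107)),Rd(165.9))"
```

```text
shift [-0.01, 0.023, 0.456] turn [0.001, 0.002, -0.001] rows>= 3.0
shift [0.0, 0.0, -0.452] turn [0.0, 0.0, 0.0] rows>= 3.0
shift [-0.277, -0.757, -0.08] turn [0.0, 0.0, 0.909] rows>= 6.0
shift [-0.934, -0.559, 0.0] turn [0.0, 0.0, 0.831] rows>= 7.0
```

Call:
{"op": "play_rows", "data": {"rows": [[[-0.01,0.023,0.12],[0,0,0]],[[-0.01,0.023,0.25],[0,0,0]],[[-0.01,0.023,0.36],[0,0,0]],[[-0.01,0.023,0.42],[0,0,0]],[[-0.01,0.023,0.456],[0,0,0]],[[-0.01,0.023,0.456],[0,0,0]],[[-0.01,0.023,0.456],[0,0,0]]]}}

```text
time: 4.18
tool_pos: [0.5182, 0.4019, 0.107]
tcp_rot: [0.384, 3.117, 0.001]
wrist_force: [0.2, 1.3, 1.2]
width: 0.999
grip_force: 0.0
```

Call:
{"op": "play_rows", "data": {"rows": [[[0,0,0],[0,0,0]],[[0,0,0],[0,0,0]],[[0,0,0],[0,0,0]],[[0,0,0],[0,0,0]],[[0,0,0],[0,0,0]],[[0,0,0],[0,0,0]],[[0,0,0],[0,0,0]],[[0,0,0],[0,0,0]],[[0,0,0],[0,0,0]],[[0,0,0],[0,0,0]]], "claw": -1, "newtons": 40}}

```text
time: 5.02
tool_pos: [0.5179, 0.4027, 0.1069]
tcp_rot: [0.382, 3.117, 0.001]
wrist_force: [-0.6, -0.7, 6.1]
width: 0.272
grip_force: 42.0
```

Call:
{"op": "play_rows", "data": {"rows": [[[0,0,-0.15],[0,0,0]],[[0,0,-0.3],[0,0,0]],[[0,0,-0.45],[0,0,0]],[[0,0,-0.45],[0,0,0]],[[0,0,-0.45],[0,0,0]]]}}

```text
time: 5.43
tool_pos: [0.519, 0.4038, 0.2217]
tcp_rot: [0.381, 3.114, 0.007]
wrist_force: [0.9, 0.6, -2.8]
width: 0.27
grip_force: 41.1
```

Call:
{"op": "play_rows", "data": {"rows": [[[-0.277,-0.757,-0.08],[0,0,0.909]],[[-0.277,-0.757,-0.08],[0,0,0.909]],[[-0.277,-0.757,-0.08],[0,0,0.909]],[[-0.277,-0.757,-0.08],[0,0,0.909]],[[-0.277,-0.757,-0.08],[0,0,0.909]],[[-0.277,-0.757,-0.08],[0,0,0.909]],[[-0.277,-0.757,-0.08],[0,0,0.909]],[[-0.277,-0.757,-0.08],[0,0,0.909]]]}}

```text
time: 6.1
tool_pos: [0.5378, 0.2016, 0.2361]
tcp_rot: [-1.444, -2.787, 0.003]
wrist_force: [-0.2, 0.2, -2.0]
width: 0.275
grip_force: 41.2
```

Call:
{"op": "play_rows", "data": {"rows": [[[-0.934,-0.559,0],[0,0,0.831]],[[-0.934,-0.559,0],[0,0,0.831]],[[-0.934,-0.559,0],[0,0,0.831]],[[-0.934,-0.559,0],[0,0,0.831]],[[-0.934,-0.559,0],[0,0,0.831]],[[-0.934,-0.559,0],[0,0,0.831]],[[-0.934,-0.559,0],[0,0,0.831]],[[-0.934,-0.559,0],[0,0,0.831]],[[-0.934,-0.559,0],[0,0,0.831]],[[-0.934,-0.559,0],[0,0,0.831]],[[-0.934,-0.559,0],[0,0,0.831]],[[-0.934,-0.559,0],[0,0,0.831]]]}}

```text
time: 7.1
tool_pos: [0.559, -0.0675, 0.2381]
tcp_rot: [-2.261, -2.18, 0.0]
wrist_force: [0.5, 0.3, -2.5]
width: 0.271
grip_force: 41.3
```

Run:
```python
from h import *
st();w=wrist();im=w["image"];cv2.imwrite("pics/w2.png",im[...,::-1])
H=hsv(im);h,s,v=H[...,0],H[...,1],H[...,2]
zt=bot.read_state()["tool_pos"][2]-.107+.112
g=(h>35)&(h<75)&(s>120)&(v>100);b,S,ce=blob(g);print("vial",S,ce,wrect(w,b,zt))
plan([((.5594,-.0715,.149),87.6)])
```

```text
t 7.1 p [ 0.559  -0.0675  0.2381] yaw 87.9 zt [-0.001  0.    -1.   ] F [ 0.5  0.3 -2.5] w 0.271 g 41.3
vial [ 256  252   40   34 1292] [275.55959752 268.30340557] ((560.4646606445312, -51.037269592285156), (16.19981575012207, 16.107275009155273), 87.83772277832031)
shift [-0.015, 0.002, 0.357] turn [-0.001, -0.0, 0.006] rows>= 3.0
```

View pics/w2.png

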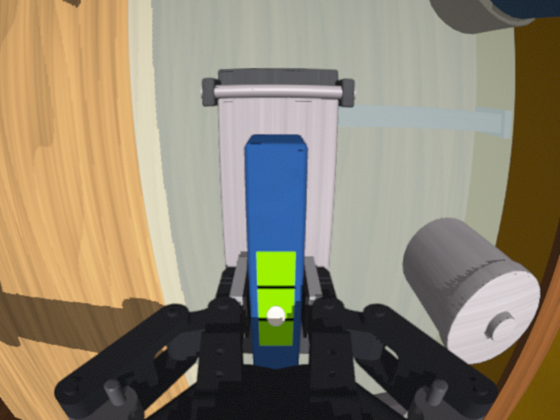

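The wrist view shows the level gripped squarely, centred over the plate along its length, with the hinge rod at (277,92) and the canister clear at right. I lower it.

Call:
{"op": "play_rows", "data": {"rows": [[[-0.015,0.002,0.1],[0,0,0.006]],[[-0.015,0.002,0.2],[0,0,0.006]],[[-0.015,0.002,0.28],[0,0,0.006]],[[-0.015,0.002,0.32],[0,0,0.006]],[[-0.015,0.002,0.345],[0,0,0.006]],[[-0.015,0.002,0.352],[0,0,0.006]],[[-0.015,0.002,0.352],[0,0,0.006]],[[-0.015,0.002,0.352],[0,0,0.006]]]}}

```text
time: 7.82
tool_pos: [0.5605, -0.073, 0.1519]
tcp_rot: [2.268, 2.171, 0.002]
wrist_force: [0.5, 0.6, -1.4]
width: 0.271
grip_force: 41.2
```

Call:
{"op": "play_rows", "data": {"rows": [[[0,0,0.004],[0,0,0]],[[0,0,0.008],[0,0,0]],[[0,0,0.008],[0,0,0]],[[0,0,0.008],[0,0,0]]]}}

```text
time: 8.15
tool_pos: [0.5596, -0.0731, 0.1489]
tcp_rot: [2.27, 2.171, 0.001]
wrist_force: [0.3, 0.6, -1.6]
width: 0.277
grip_force: 41.2
```

Call:
{"op": "play_rows", "data": {"rows": [[[0,0,0.004],[0,0,0]],[[0,0,0.008],[0,0,0]],[[0,0,0.008],[0,0,0]],[[0,0,0.008],[0,0,0]]]}}

```text
time: 8.48
tool_pos: [0.5596, -0.0731, 0.1467]
tcp_rot: [2.27, 2.172, 0.0]
wrist_force: [0.1, -0.1, -0.1]
width: 0.27
grip_force: 41.4
```

Call:
{"op": "play_rows", "data": {"rows": [[[0,0,0.004],[0,0,0]],[[0,0,0.006],[0,0,0]],[[0,0,0.006],[0,0,0]],[[0,0,0.006],[0,0,0]]]}}

```text
time: 8.82
tool_pos: [0.5597, -0.0732, 0.1462]
tcp_rot: [2.27, 2.171, 0.0]
wrist_force: [-2.5, -0.5, 5.5]
width: 0.271
grip_force: 42.4
```

Call:
{"op": "play_rows", "data": {"rows": [[[0,0,0],[0,0,0]],[[0,0,0],[0,0,0]],[[0,0,0],[0,0,0]],[[0,0,0],[0,0,0]],[[0,0,0],[0,0,0]],[[0,0,0],[0,0,0]]], "claw": 0.3}}

```text
time: 9.32
tool_pos: [0.5594, -0.073, 0.1448]
tcp_rot: [-2.27, -2.172, 0.0]
wrist_force: [-0.6, 0.4, -0.0]
width: 0.648
grip_force: 0.0
```

Call:
{"op": "play_rows", "data": {"rows": [[[0,0,-0.04],[0,0,0]],[[0,0,-0.12],[0,0,0]],[[0,0,-0.28],[0,0,0]],[[-0.15,0,-0.4],[0,0,0]],[[-0.3,0,-0.4],[0,0,0]],[[-0.3,0,-0.4],[0,0,0]],[[-0.3,0,-0.4],[0,0,0]],[[-0.3,0,-0.4],[0,0,0]],[[-0.3,0,-0.4],[0,0,0]]]}}

```text
time: 10.07
tool_pos: [0.5556, -0.1471, 0.2443]
tcp_rot: [-2.269, -2.171, 0.001]
wrist_force: [0.1, 1.0, 0.1]
width: 0.65
grip_force: 0.0
```

```bash
cat >> h.py <<'E'
def bubble(name,z=.155,thr=0):
    w=wrist();im=w["image"];cv2.imwrite(f"pics/{name}.png",im[...,::-1]);H=hsv(im);h,s,v=H[...,0],H[...,1],H[...,2]
    g=(h>35)&(h<75)&(s>120)&(v>60)
    b,S,ce=blob(g);x,y,a,c=S[:4];y-=3;c+=6
    # fill to closed region: rectangle hull of all green in neighbourhood
    n=np.zeros_like(g);n[max(0,y-45):y+c+45,max(0,x-8):x+a+8]=1;gg=g&n
    pts=np.argwhere(gg)[:,::-1].astype(np.int32);hull=cv2.convexHull(pts);f=np.zeros(g.shape,np.uint8);cv2.fillConvexPoly(f,hull,1)
    (cx,cy),sz,an=wrect(w,f,z);print("vial rect",(round(cx,1),round(cy,1)),np.round(sz,1),round(an,1))
    pb=(f>0)&(s<110)&(v>120);b,S,ce=blob(pb);q=wray(w,ce,z)*1000;print("bubble px",S,ce.round(1),"world",q.round(1),"off y",round(q[1]-cy,1),"x",round(q[0]-cx,1))
    dk=(f>0)&(v<70);k,l,St,C=cv2.connectedComponentsWithStats(dk.astype(np.uint8))
    for i in range(1,k):
        if St[i,4]>8:print(" line",St[i].tolist(),(wray(w,C[i],z)*1000).round(1)[:2])
    return w
E
python3 - <<'E'
from h import *
st();bubble("w3")
w=cams.read_camera("top");cv2.imwrite("pics/t3.png",w["image"][...,::-1])
E
```

```text
t 10.07 p [ 0.5556 -0.1471  0.2443] yaw 87.5 zt [-0.001  0.001 -1.   ] F [0.1 1.  0.1] w 0.65 g 0.0
vial rect (560.6, -73.8) [50.3 15.6] 87.2
bubble px [271 107  13  19 189] [276.9 115.6] world [560.6 -73.4 155. ] off y 0.4 x -0.0
```

View pics/w3.png

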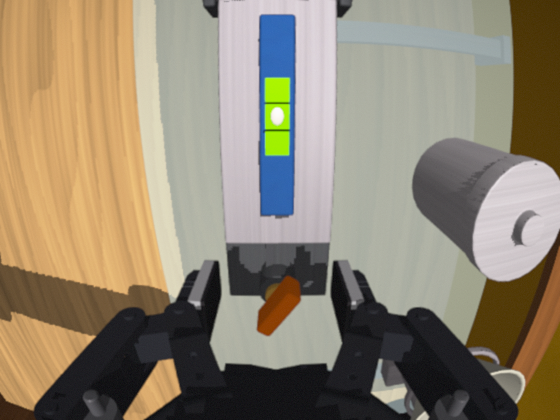

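The wrist view shows the level lying along the middle of the plate, with the bubble (277,116) centred while unpressed. Pressed it would read about −0.020 rad, so the knob needs about 0.84 rad clockwise. Next is the knob.

Run:
```python
from h import *
w=bubble("w4");H=hsv(w["image"]);h,s,v=H[...,0],H[...,1],H[...,2]
o=((h<18))&(s>190)&(v>70);b,S,ce=blob(o,(230,255,330,350));print(S,ce,wrect(w,b,.162),wray(w,ce,.157))
plan([((.553,-.2255,.22),52.8),((.553,-.2255,.157),52.8)])
```

```text
vial rect (560.6, -73.8) [51.  15.6] 87.2
bubble px [271 107  13  19 195] [276.9 116.2] world [560.6 -73.4 155. ] off y 0.4 x -0.1
[ 258  277   42   59 1360] [278.36470588 305.30735294] ((554.360595703125, -216.23390197753906), (58.070770263671875, 21.609638214111328), 54.33140563964844) [ 0.55562239 -0.21799471  0.157     ]
shift [-0.315, 0.003, 0.097] turn [-0.002, -0.0, 0.772] rows>= 5.0
shift [0.0, 0.0, 0.252] turn [0.0, 0.0, 0.0] rows>= 2.0
```

Call:
{"op": "play_rows", "data": {"rows": [[[-0.315,0.003,0.097],[0,0,0.772]],[[-0.315,0.003,0.097],[0,0,0.772]],[[-0.315,0.003,0.097],[0,0,0.772]],[[-0.315,0.003,0.097],[0,0,0.772]],[[-0.315,0.003,0.097],[0,0,0.772]],[[-0.315,0.003,0.097],[0,0,0.772]],[[-0.315,0.003,0.097],[0,0,0.772]],[[-0.315,0.003,0.097],[0,0,0.772]],[[-0.315,0.003,0.097],[0,0,0.772]]]}}

```text
time: 10.97
tool_pos: [0.5535, -0.2261, 0.2207]
tcp_rot: [-2.813, -1.399, 0.0]
wrist_force: [0.7, -0.1, 0.0]
width: 0.649
grip_force: 0.0
```

Run:
```python
from h import *
st();w=wrist();H=hsv(w["image"]);h,s,v=H[...,0],H[...,1],H[...,2];cv2.imwrite("pics/w5.png",w["image"][...,::-1])
o=((h<18))&(s>190)&(v>70);b,S,ce=blob(o,(180,200,400,420));print(S,ce,wrect(w,b,.162))
plan([((.5535,-.2255,.157),53.0)])
```

```text
t 10.97 p [ 0.5535 -0.2261  0.2207] yaw 52.9 zt [-0.  0. -1.] F [ 0.7 -0.1  0. ] w 0.649 g 0.0
[ 265  200   24   71 1538] [276.87711313 233.79193758] ((555.89453125, -224.52980041503906), (47.74625015258789, 13.896934509277344), 53.613407135009766)
shift [0.002, -0.002, 0.255] turn [0.0, -0.0, -0.003] rows>= 2.0
```

View pics/w5.png

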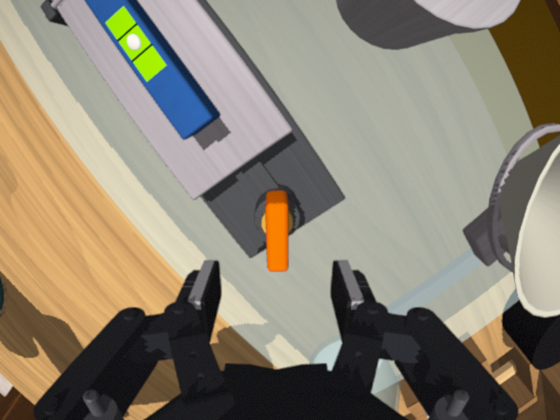

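The wrist view shows the knob wing at (277,234), aligned with the tool's x and between the open fingers. I go down, grip and turn it.

Call:
{"op": "play_rows", "data": {"rows": [[[0.007,0,0.1],[0,0,0]],[[0.007,0,0.18],[0,0,0]],[[0.007,0,0.23],[0,0,0]],[[0.007,0,0.255],[0,0,0]],[[0.007,0,0.255],[0,0,0]],[[0.007,0,0.255],[0,0,0]]]}}

```text
time: 11.52
tool_pos: [0.5546, -0.2253, 0.1572]
tcp_rot: [-2.815, -1.395, 0.0]
wrist_force: [0.2, 0.1, 0.3]
width: 0.649
grip_force: 0.0
```

Call:
{"op": "play_rows", "data": {"rows": [[[0,0,0],[0,0,0]],[[0,0,0],[0,0,0]],[[0,0,0],[0,0,0]],[[0,0,0],[0,0,0]],[[0,0,0],[0,0,0]],[[0,0,0],[0,0,0]],[[0,0,0],[0,0,0]],[[0,0,0],[0,0,0]]], "claw": -1, "newtons": 50}}

```text
time: 12.18
tool_pos: [0.555, -0.2255, 0.1583]
tcp_rot: [2.814, 1.394, 0.002]
wrist_force: [-0.8, 1.0, 5.2]
width: 0.154
grip_force: 49.9
```

Call:
{"op": "play_rows", "data": {"rows": [[[0,0,0],[0,0,0.1]],[[0,0,0],[0,0,0.2]],[[0,0,0],[0,0,0.3]],[[0,0,0],[0,0,0.4]],[[0,0,0],[0,0,0.5]],[[0,0,0],[0,0,0.55]],[[0,0,0],[0,0,0.55]],[[0,0,0],[0,0,0.55]]]}}

```text
time: 12.85
tool_pos: [0.5556, -0.2262, 0.1583]
tcp_rot: [3.046, 0.76, 0.004]
wrist_force: [0.7, -2.5, 5.5]
width: 0.153
grip_force: 49.9
```

Call:
{"op": "play_rows", "data": {"rows": [[[0,0,0],[0,0,0.1]],[[0,0,0],[0,0,0.2]],[[0,0,0],[0,0,0.3]],[[0,0,0],[0,0,0.4]],[[0,0,0],[0,0,0.5]],[[0,0,0],[0,0,0.52]],[[0,0,0],[0,0,0.52]],[[0,0,0],[0,0,0.52]],[[0,0,0],[0,0,0.52]]]}}

```text
time: 13.6
tool_pos: [0.5558, -0.2269, 0.1583]
tcp_rot: [3.136, 0.127, 0.005]
wrist_force: [1.8, -4.9, 4.3]
width: 0.154
grip_force: 49.8
```

Run:
```python
from h import *
st();print(np.round(bot.read_state()["torque"],2))
```

```text
t 13.6 p [ 0.5558 -0.2269  0.1583] yaw 4.7 zt [ 0.004 -0.003 -1.   ] F [ 1.8 -4.9  4.3] w 0.154 g 49.8
[-0.73 -0.21 -0.09]
```

Call:
{"op": "play_rows", "data": {"rows": [[[0,0,0],[0,0,0]],[[0,0,0],[0,0,0]],[[0,0,0],[0,0,0]],[[0,0,0],[0,0,0]]], "claw": -0.25}}

```text
time: 13.93
tool_pos: [0.5537, -0.2247, 0.1561]
tcp_rot: [-3.138, -0.126, 0.003]
wrist_force: [-0.3, 0.6, -0.2]
width: 0.38
grip_force: 0.0
```

Call:
{"op": "play_rows", "data": {"rows": [[[0,0,-0.1],[0,0,0]],[[0,0,-0.2],[0,0,0]],[[0,0,-0.3],[0,0,-0.1]],[[0,0,-0.34],[0,0,-0.25]],[[0,0,-0.34],[0,0,-0.4]],[[0,0,-0.34],[0,0,-0.92]],[[0,0,-0.34],[0,0,-0.92]],[[0,0,-0.34],[0,0,-0.92]],[[0,0,-0.34],[0,0,-0.92]],[[0,0,-0.34],[0,0,-0.92]],[[0,0,-0.34],[0,0,-0.92]]]}}

```text
time: 14.85
tool_pos: [0.5542, -0.225, 0.2415]
tcp_rot: [-2.892, -1.225, 0.001]
wrist_force: [0.4, -0.0, -0.0]
width: 0.373
grip_force: 0.0
```

Run:
```python
from h import *
st();plan([((.5588,-.14,.24),87.4)])
```

```text
t 14.85 p [ 0.5542 -0.225   0.2415] yaw 45.9 zt [-0.001  0.001 -1.   ] F [ 0.4 -0.  -0. ] w 0.373 g 0.0
shift [0.257, -0.223, 0.006] turn [-0.001, -0.0, -0.922] rows>= 6.0
```

Call:
{"op": "play_rows", "data": {"rows": [[[0.257,-0.223,0.006],[0,0,-0.922]],[[0.257,-0.223,0.006],[0,0,-0.922]],[[0.257,-0.223,0.006],[0,0,-0.922]],[[0.257,-0.223,0.006],[0,0,-0.922]],[[0.257,-0.223,0.006],[0,0,-0.922]],[[0.257,-0.223,0.006],[0,0,-0.922]],[[0.257,-0.223,0.006],[0,0,-0.922]],[[0.257,-0.223,0.006],[0,0,-0.922]],[[0.257,-0.223,0.006],[0,0,-0.922]],[[0.257,-0.223,0.006],[0,0,-0.922]]], "claw": -1, "newtons": 30}}

```text
time: 15.68
tool_pos: [0.5589, -0.1404, 0.2404]
tcp_rot: [-2.272, -2.169, 0.0]
wrist_force: [-0.8, -1.0, 0.1]
width: 0.001
grip_force: 0.0
```

Run:
```python
from h import *
st();bubble("w6");plan([((.5588,-.116,.185),87.4)])
```

```text
t 15.68 p [ 0.5589 -0.1404  0.2404] yaw 87.3 zt [-0.  0. -1.] F [-0.8 -1.   0.1] w 0.001 g 0.0
vial rect (560.5, -73.1) [51.6 16. ] 87.5
bubble px [265 130  14  18 197] [271.7 138.5] world [560.2 -81.3 155. ] off y -8.2 x -0.3
shift [0.097, -0.005, 0.222] turn [-0.0, -0.0, -0.001] rows>= 2.0
```

Unpressed the bubble sits 8.2 mm toward the knob, so pressed it should be near 0. I press now.

Call:
{"op": "play_rows", "data": {"rows": [[[0.097,-0.005,0.08],[0,0,0]],[[0.097,-0.005,0.16],[0,0,0]],[[0.097,-0.005,0.21],[0,0,0]],[[0.097,-0.005,0.222],[0,0,0]],[[0.097,-0.005,0.222],[0,0,0]],[[0.097,-0.005,0.222],[0,0,0]]]}}

```text
time: 16.23
tool_pos: [0.5592, -0.1165, 0.1854]
tcp_rot: [2.271, 2.171, 0.0]
wrist_force: [0.2, -0.1, 0.8]
width: -0.0
grip_force: 0.0
```

Call:
{"op": "play_rows", "data": {"rows": [[[0,0,0.008],[0,0,0]],[[0,0,0.016],[0,0,0]],[[0,0,0.024],[0,0,0]],[[0,0,0.024],[0,0,0]],[[0,0,0.024],[0,0,0]]]}}

```text
time: 16.65
tool_pos: [0.5588, -0.1161, 0.1791]
tcp_rot: [2.27, 2.172, 0.0]
wrist_force: [-1.0, 0.2, 1.0]
width: -0.002
grip_force: 0.0
```

Call:
{"op": "play_rows", "data": {"rows": [[[0,0,0.006],[0,0,0]],[[0,0,0.012],[0,0,0]],[[0,0,0.016],[0,0,0]],[[0,0,0.016],[0,0,0]],[[0,0,0.016],[0,0,0]]]}}

```text
time: 17.07
tool_pos: [0.5587, -0.116, 0.1748]
tcp_rot: [-2.27, -2.172, 0.0]
wrist_force: [0.2, -0.2, 0.0]
width: -0.002
grip_force: 0.0
```

Call:
{"op": "play_rows", "data": {"rows": [[[0,0,0.004],[0,0,0]],[[0,0,0.008],[0,0,0]],[[0,0,0.008],[0,0,0]],[[0,0,0.008],[0,0,0]]]}}

```text
time: 17.4
tool_pos: [0.559, -0.1161, 0.1733]
tcp_rot: [2.27, 2.171, 0.0]
wrist_force: [-0.7, -0.4, 1.6]
width: -0.002
grip_force: 0.9
```

Call:
{"op": "play_rows", "data": {"rows": [[[0,0,0.004],[0,0,0]],[[0,0,0.008],[0,0,0]],[[0,0,0.008],[0,0,0]],[[0,0,0.008],[0,0,0]]]}}

```text
time: 17.73
tool_pos: [0.559, -0.1165, 0.1712]
tcp_rot: [2.269, 2.171, -0.0]
wrist_force: [0.4, -1.7, 2.3]
width: -0.004
grip_force: 1.4
```

Call:
{"op": "play_rows", "data": {"rows": [[[0,0,0.004],[0,0,0]],[[0,0,0.008],[0,0,0]],[[0,0,0.008],[0,0,0]],[[0,0,0.008],[0,0,0]]]}}

```text
time: 18.07
tool_pos: [0.5592, -0.1165, 0.1704]
tcp_rot: [2.269, 2.171, 0.0]
wrist_force: [-3.3, -2.6, 8.4]
width: 0.001
grip_force: 4.2
```

Call:
{"op": "play_rows", "data": {"rows": [[[0,0,0.002],[0,0,0]],[[0,0,0.003],[0,0,0]],[[0,0,0.003],[0,0,0]],[[0,0,0.003],[0,0,0]],[[0,0,0.003],[0,0,0]],[[0,0,0.003],[0,0,0]],[[0,0,0.003],[0,0,0]],[[0,0,0.003],[0,0,0]],[[0,0,0.003],[0,0,0]],[[0,0,0.003],[0,0,0]],[[0,0,0.003],[0,0,0]],[[0,0,0.003],[0,0,0]]]}}

```text
time: 19.07
tool_pos: [0.5594, -0.1165, 0.1703]
tcp_rot: [2.269, 2.171, 0.001]
wrist_force: [-3.2, -3.0, 11.0]
width: -0.001
grip_force: 5.6
```

Run:
```python
from h import *
st();bubble("w7",.152)
```

```text
t 19.07 p [ 0.5594 -0.1165  0.1703] yaw 87.5 zt [ 0.002 -0.001 -1.   ] F [-3.2 -3.  11. ] w -0.001 g 5.6
vial rect (560.9, -67.8) [39.6 16.3] 87.8
bubble px [264 180  18  25 369] [272.2 192. ] world [560.7 -73.3 152. ] off y -5.5 x -0.2
 line [255, 174, 35, 2, 70] [561.  -65.1]
 line [256, 212, 34, 2, 56] [560.5 -83.2]
```

View pics/w7.png

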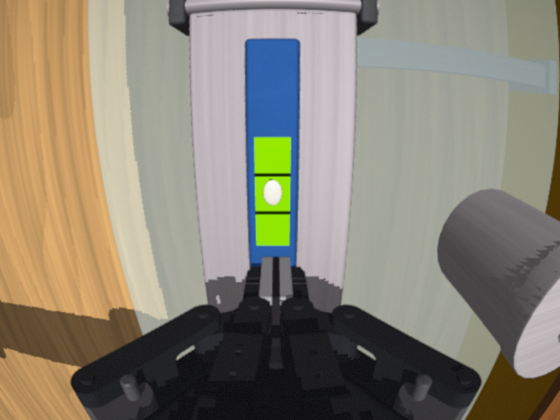

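The wrist view shows the pressed level with the bubble at (272,192) between the lines at rows 174 and 212, about 0.9 mm off centre. The press is 11 N and the plate is seated hard. I hand in.

```bash
python3 -c "
from h import *
st();print(bot.finish_job())"
```

```text
t 19.12 p [ 0.5593 -0.1165  0.1702] yaw 87.5 zt [ 0.001 -0.001 -1.   ] F [-3.7 -2.2 10.5] w -0.001 g 5.6
the job is handed in; nothing more can be done
None
```

I handed the job in at 19.1 s, with the blue level on the middle of the plate, the knob turned 48° clockwise, the bubble about 0.9 mm off centre and the fingers still pressing at about 10.5 N; the verdict itself was not reported back.

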